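# Index the filter lever to its third click

## Task

Someone left the viewer's filter lever part-way. With a fingertip, push the lever back until it is fully home (the red mark), then push it out again and count the clicks, leaving it settled in the third notch (the green mark) so that the green filter shows in the window. Never run past the third notch, only push the lever and never pinch it, and leave everything else where it stands.

Things in the scene. Friction and masses are not known exactly. Their poses are not given: they have to be found in the camera images.
- viewer: Filter viewer, fixed to the table: a low white box 120 mm (its x) by 250 mm (its y), 40 mm tall, flat top, blue ends. Origin at the centre of its underside, z up. The lever's slot runs along its y at x = -30 mm (the robot's side) in the top. Marks beside the slot show the notches: red at home (y = -45 mm), then towards +y black, black, green (third), black, black.
- window (a point): Small window in the viewer's top (40 mm above the table; viewer's x = +25 mm, y = 0) showing the filter in place: a dark blank at home, then white, yellow, green (third notch), blue, red. Look only.
- filter_lever (a joint): Lever position along the slot, m: 0 at home (end stop), growing towards the viewer's +y. Sprung notches every 18 mm; the third is 0.054, the last 0.090. Leaving a notch takes about 7 N along the slot; this falls to nothing half-way (9 mm on), and 2-3 mm beyond that the lever snaps by itself into the next notch and stays. Starts near the first or second notch.
- lever_top (a point): Centre of the lever's top, 81 mm above the table. The lever is an upright block, 24 mm along the viewer's x and 14 mm along its y (the slot), standing from 2 to 36 mm above the viewer's top, with a white cap 16 x 8 mm, 5 mm tall, on it. It does not tilt.
- home_face: The black half of the lever block (24 x 7 x 34 mm), on the side facing the home end (the viewer's -y); push on it to move the lever out. Origin at the centre of its underside, 42 mm above the table.
- out_face: The orange half of the lever block (24 x 7 x 34 mm), on the side facing the viewer's +y; push on it to move the lever home. Origin as for the black half.
- dish_a_mid (a point): Shallow round aluminium dish with a green disc on top, 72 mm across, 18 mm tall; this point is its centre. Loose; leave it alone.
- dish_b_mid (a point): Second dish, the same: 72 mm across, 18 mm tall; this point is its centre. Loose; leave it alone.
- tape_roll_mid (a point): Roll of green masking tape lying flat, 72 mm across, 22 mm tall; this point is its centre. Loose; leave it alone.
- fitting_mid (a point): Small round metal fitting with a green cap, standing on the viewer's top near its +y end, 28 mm across, 40 mm tall; this point is its centre. Loose; leave it alone.
- jar_mid (a point): Jar with a blue cap, 56 mm across, 75 mm tall; this point is its centre. Loose; leave it alone.
- plug_bin_mid (a point): Small open blue bin holding plugs, 100 x 75 mm, 45 mm tall; this point is its centre. Loose; leave it alone.
- brush_grip (a point): Hand brush 160 mm long lying on the table (this point is on its handle). Leave it alone.

How it is judged:
By the outcome, as a careful person would: the job done as asked, in the order asked, and still so for the second after the job is handed in, with the robot touching nothing.
It also fails if it takes over 64 s, if anything falls off the work surface, if the arm or the gripper's body presses on something with over 40 N, if the wrist force passes 120 N, or if a joint passes its speed limit or range.

## Robot

A 6-joint arm with a two-finger parallel gripper is mounted at the origin on the work surface. World frame = base frame: x ahead of the robot, y to its left, z up, the work surface at z = 0. Lengths are in m, angles in rad, forces in N, time in s.
With the tool pointing down it reaches from about 0.4 to 0.825 m from the base axis. Payload 7 kg.
Tool frame: the origin (TCP) lies on the centre line of the jaws, within the pads' length; the fingertips stand 22 mm ahead of it and the grasp point (between the pads) lies 3 mm ahead of it; z points along the fingers, y is the line along which they close (so a half turn about z gives the same grasp; the last joint's range is limited). The gripper opens to 88 mm and grips with 3 to 60 N. Pads are 19 mm wide; open, the fingers measure 130 mm over their backs; the gripper's body (78 mm by 193 mm) begins 47 mm behind the grasp point.
Start: joints at [1.505, 0.359, 0.012, 0, -1.224, -0.288], TCP at [0.234, 0.633, 0.249] pointing down, gripper open.
Joint ranges: [-3.07, 3.07], [-1.43, 2.12], [-1.02, 1.25], [-3.03, 1.67], [-3.05, -0], [-3.03, 3.03]. Speed limits (rad/s): [2.39, 2.39, 3.01, 3.14, 3.14, 3.14].

## Interface

Orientations are given as [roll, pitch, yaw] about the fixed x, y, z axes, in that order (R = Rz(yaw) Ry(pitch) Rx(roll)).
In Python, from station import monitor, viewer, order gives the robot as it stands. The module is installed in compiled form; this text tells all that it offers.
- The arm moves only by the tool servo_tool, never from a script. Its argument "targets" is a list of rows, each an object with "angular": the turn, a rotation vector about the tool's x, y, z in degrees, a list of three; "xyz": the shift along the tool's x, y, z in cm, a list of three; "claw": the finger opening in cm, from 0 to 8.76. A call has 1 to 20 rows; each row shifts and turns the commanded pose from where the row before left it, along the tool's axes as they then stand; what a row does not reach is not made up. A row lasts 1/10 s, in which the tool goes at most 50 mm and 8.59 degrees, less where a joint would pass 70% of its speed; a pose out of reach is approached as far as the arm can. A call is refused whole if a number of a shift passes 5 or a number of a turn 8.59, either way. A call with a gripper value outside its range is refused whole. The fingers move at their own pace and stop on an object; "force" is the grip in N (left out, the last holds). Time passes only in rows, so rows that do not move let the fingers close. It gives the time, the measured TCP pose, the force, the opening and the grip force at its end, in the units of the state.
- monitor.get_state(): the state, without advancing time (a new reading comes with each control period).
- viewer.grab_frame(name): name is "side" or "top" or "wrist"; returns a dict with "color" (420x560x3 uint8, blue, green, red), "fovy" (degrees; the focal length in pixels is half the picture's height over the tangent of half this angle, whatever the lens; pixels are square), "cx", "cy" (the principal point, pixels), "R" (3x3) and "t" (3): a world point X has camera coordinates R X + t. Camera axes: x right, y down, z forward; pixel columns grow to the right and rows downward; lengths in m; the calibration is good to about 2 mm. A picture is of the moment at which its call begins. There is no depth.
- order.job_done(): hands the job in; it is judged then, once.
The state is a dict: "t": time; "q": joint angles; "qd": joint speeds; "joint_efforts": joint torques, N m; "eef_pos": TCP position; "ee_rot": TCP orientation; "force": force on the tool from outside, world axes, zero at the start; "moment": the same for the moment, N m; "width": finger opening in m; "gripper_force": force on a finger pad.
Only numpy, scipy, OpenCV 4.12 (cv2) and the standard library are available. Lean on these libraries where they do the work, as an engineer would, in place of code of your own. Each camera call takes 0.05 s, during which the arm holds its last target. There are 200 camera calls.

## Working session

There is one attempt and no reset: what is moved stays moved. The work goes in short steps, Python scripts to look and compute and a tool call to move; the robot and the scene stay as the last step left them, time stands still between calls to the robot, and variables do not carry over. Pictures are saved under pics/ and viewed, at most 10 in all, crops included, and the job is handed in when it is done.

Besides the shell and the picture viewer there is one more tool, called after "Call:" as name(argument=value, ...) on one line, values as JSON. servo_tool: Moves the arm, as the interface text tells. Its arguments: {"type":"object","properties":{"targets":{"type":"array"},"force":{"type":"number"}},"required":["targets"]}

```bash
mkdir -p pics
cat > h.py <<'E'
import numpy as np,cv2
from station import monitor, viewer, order
def cam(f):
    h=f["color"].shape[0]; F=h/2/np.tan(np.radians(f["fovy"])/2)
    return F,f["cx"],f["cy"],np.array(f["R"]),np.array(f["t"])
def at(f,u,v,z):
    F,cx,cy,R,t=cam(f); d=R.T@np.array([(u-cx)/F,(v-cy)/F,1]); c=-R.T@t
    return c+d*(z-c[2])/d[2]
def px(f,X):
    F,cx,cy,R,t=cam(f); p=R@np.array(X)+t; return F*p[0]/p[2]+cx,F*p[1]/p[2]+cy
E
python3 - <<'E'
from h import *
import pickle
fs={n:viewer.grab_frame(n) for n in("top","side")}
pickle.dump(fs,open("f0.pkl","wb"))
for n,f in fs.items(): cv2.imwrite(f"pics/{n}0.png",f["color"]); print(n,f["fovy"],-np.array(f["R"]).T@f["t"])
s=monitor.get_state();print(s)
E
```

```text
top 50.06310125774739 [0.38216531 0.03356122 0.94266939]
side 42.544925758944174 [0.50724772 0.70951783 0.81362068]
{'t': 0.1, 'q': array([ 1.50510060e+00,  3.59330017e-01,  1.11556973e-02, -2.84445830e-04,
       -1.22412138e+00, -2.88150106e-01]), 'qd': array([-0.00079073, -0.00257979,  0.00307777,  0.00165157,  0.00121394,
        0.00076575]), 'joint_efforts': array([-8.14312807e-04, -5.84162879e+01,  2.93752849e+01,  7.01546788e+00,
        1.01720323e-02, -4.87696207e-05]), 'eef_pos': array([0.2337514 , 0.63280079, 0.24771343]), 'ee_rot': array([ 3.14007910e+00, -1.69739783e-04, -3.53942549e-01]), 'force': array([-0.6756886 ,  0.46608095, -0.927191  ]), 'moment': array([ 0.03670333,  0.04052282, -0.02280818]), 'gripper_force': 0.0, 'width': 0.08749742477023105}
```

View pics/top0.png

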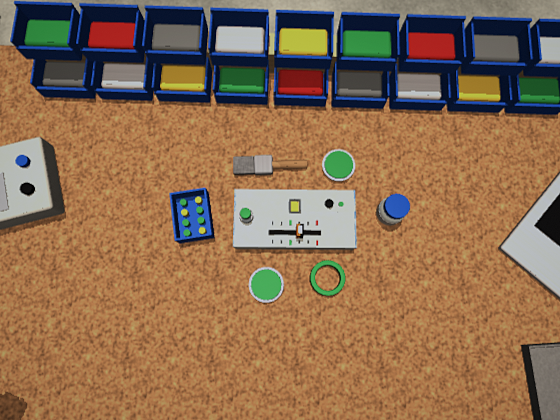

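View pics/side0.png

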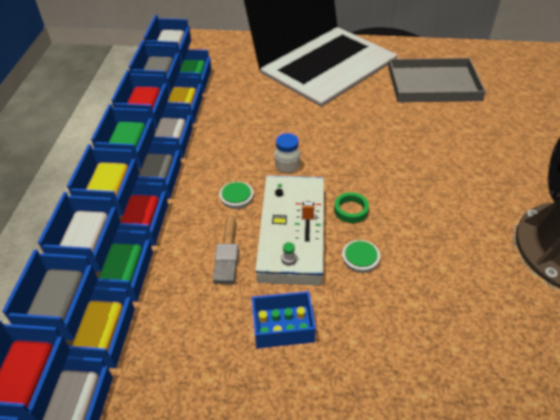

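The top view shows the viewer spanning (234,190) to (356,248), the lever at about (299,231) and a yellow window, which is notch 2. The side view agrees. Next I'll enlarge the top view to measure more precisely.

Run:
```python
from h import *
import pickle
f=pickle.load(open("f0.pkl","rb"))["top"]
c=f["color"]
cv2.imwrite("pics/z1.png",cv2.resize(c[180:260,225:365],None,fx=5.6,fy=5.6,interpolation=cv2.INTER_CUBIC))
g=(c.min(2)>150).astype(np.uint8); g[:186]=0;g[254:]=0;g[:,:228]=0;g[:,362:]=0
p=cv2.findNonZero(cv2.morphologyEx(g,cv2.MORPH_OPEN,np.ones((3,3))))
w=np.array([at(f,u,v,.04)[:2] for u,v in p[:,0]],np.float32)
r=cv2.minAreaRect(w); print(r,cv2.boundingRect(p))
for n,(u,v) in dict(a=(339,165),b=(266,285),tape=(327.5,278),fit=(246,214),jar=(397,206)).items(): print(n,at(f,u,v,{'a':.018,'b':.018,'tape':.022,'fit':.08,'jar':.075}[n]))
```

```text
((0.5571940541267395, 0.0034572482109069824), (0.1193205937743187, 0.24905410408973694), 1.5023126602172852) (233, 189, 123, 59)
a [ 0.68018233 -0.0904744   0.018     ]
b [0.42046984 0.05581297 0.018     ]
tape [ 0.43873571 -0.06828482  0.022     ]
fit [0.55341521 0.09903226 0.08      ]
jar [ 0.58131123 -0.19806215  0.075     ]
```

View pics/z1.png

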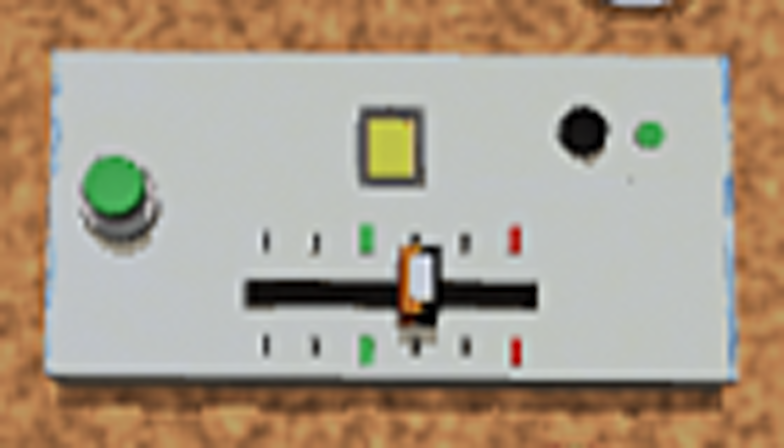

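The crop confirms the layout, in full-frame pixels: red marks at x≈317, green marks at x≈290.5, slot row about 232.5 and cap at (300.7,229.1). The lever is in notch 2 with yellow showing.

Run:
```python
from h import *
import pickle
f=pickle.load(open("f0.pkl","rb"))["top"]
P=lambda u,v,z=.04: at(f,225+u/5.6,180+v/5.6,z).round(4)
for n,a in dict(redU=(515,240),redD=(516,351),grU=(366,240),grD=(367,350),slotL=(245,295),slotR=(537,295),win=(392,147),tl=(51,52),tr=(728,57),bl=(46,375),br=(736,382)).items(): print(n,P(*a))
print('cap',P(424,275,.081))
```

```text
redU [ 0.5482 -0.0434  0.04  ]
redD [ 0.5075 -0.0445  0.04  ]
grU [0.5462 0.0108 0.04  ]
grD [0.506  0.0092 0.04  ]
slotL [0.5244 0.054  0.04  ]
slotR [ 0.5282 -0.0518  0.04  ]
win [0.5812 0.0023 0.04  ]
tl [0.6126 0.1293 0.04  ]
tr [ 0.6198 -0.121   0.04  ]
bl [0.4928 0.1244 0.04  ]
br [ 0.4991 -0.1239  0.04  ]
cap [ 0.5272 -0.0086  0.081 ]
```

Call:
servo_tool(targets=[{"angular": [0, 0, 4], "xyz": [0, 0, 0], "claw": 0}, {"angular": [0, 0, 8], "xyz": [0, 0, 0], "claw": 0}, {"angular": [0, 0, 8], "xyz": [0, 0, 0], "claw": 0}, {"angular": [0, 0, 8], "xyz": [0, 0, 0], "claw": 0}, {"angular": [0, 0, 8], "xyz": [0, 0, 0], "claw": 0}, {"angular": [0, 0, 8], "xyz": [0, 0, 0], "claw": 0}, {"angular": [0, 0, 8], "xyz": [0, 0, 0], "claw": 0}, {"angular": [0, 0, 8], "xyz": [0, 0, 0], "claw": 0}, {"angular": [0, 0, 8], "xyz": [0, 0, 0], "claw": 0}, {"angular": [0, 0, 0], "xyz": [0, 0, 0], "claw": 0}, {"angular": [0, 0, 0], "xyz": [0, 0, 0], "claw": 0}], force=10)

```text
t: 1.2
eef_pos: [0.2338, 0.633, 0.2482]
ee_rot: [3.141, -0.001, -1.537]
force: [-0.4, 0.2, -0.6]
width: 0.0053
gripper_force: 0.0
```

Call:
servo_tool(targets=[{"angular": [0, 0, 0], "xyz": [1.7, -0.75, 0], "claw": 0}, {"angular": [0, 0, 0], "xyz": [3.4, -1.5, 0], "claw": 0}, {"angular": [0, 0, 0], "xyz": [3.4, -1.5, 0], "claw": 0}, {"angular": [0, 0, 0], "xyz": [3.4, -1.5, 0], "claw": 0}, {"angular": [0, 0, 0], "xyz": [3.4, -1.5, 0], "claw": 0}, {"angular": [0, 0, 0], "xyz": [3.4, -1.5, 0], "claw": 0}, {"angular": [0, 0, 0], "xyz": [3.4, -1.5, 0], "claw": 0}, {"angular": [0, 0, 0], "xyz": [3.4, -1.5, 0], "claw": 0}, {"angular": [0, 0, 0], "xyz": [3.4, -1.5, 0], "claw": 0}, {"angular": [0, 0, 0], "xyz": [3.4, -1.5, 0], "claw": 0}, {"angular": [0, 0, 0], "xyz": [3.4, -1.5, 0], "claw": 0}, {"angular": [0, 0, 0], "xyz": [3.4, -1.5, 0], "claw": 0}, {"angular": [0, 0, 0], "xyz": [3.4, -1.5, 0], "claw": 0}, {"angular": [0, 0, 0], "xyz": [3.4, -1.5, 0], "claw": 0}, {"angular": [0, 0, 0], "xyz": [3.4, -1.5, 0], "claw": 0}, {"angular": [0, 0, 0], "xyz": [3.4, -1.5, 0], "claw": 0}, {"angular": [0, 0, 0], "xyz": [3.4, -1.5, 0], "claw": 0}, {"angular": [0, 0, 0], "xyz": [3.4, -1.5, 0], "claw": 0}, {"angular": [0, 0, 0], "xyz": [1.2, -0.75, 0], "claw": 0}, {"angular": [0, 0, 0], "xyz": [0, 0, 0], "claw": 0}])

```text
t: 3.2
eef_pos: [0.5226, 0.0331, 0.2483]
ee_rot: [3.141, -0.0, -1.541]
force: [0.2, 0.7, -0.6]
width: 0.0006
gripper_force: 0.0
```

Call:
servo_tool(targets=[{"angular": [0, 0, 0], "xyz": [-0.7, -0.3, 1.2], "claw": 0}, {"angular": [0, 0, 0], "xyz": [0, 0, 3], "claw": 0}, {"angular": [0, 0, 0], "xyz": [0, 0, 3], "claw": 0}, {"angular": [0, 0, 0], "xyz": [0, 0, 3], "claw": 0}, {"angular": [0, 0, 0], "xyz": [0, 0, 3], "claw": 0}, {"angular": [0, 0, 0], "xyz": [0, 0, 2], "claw": 0}, {"angular": [0, 0, 0], "xyz": [0, 0, 1.5], "claw": 0}, {"angular": [0, 0, 0], "xyz": [0, 0, 0.5], "claw": 0}, {"angular": [0, 0, 0], "xyz": [0, 0, 0], "claw": 0}, {"angular": [0, 0, 0], "xyz": [0, 0, 0], "claw": 0}])

```text
t: 4.2
eef_pos: [0.5251, 0.0425, 0.0771]
ee_rot: [-3.141, 0.0, -1.539]
force: [0.3, -0.4, -0.1]
width: 0.0008
gripper_force: 0.0
```

Run:
```python
from h import *
a=viewer.grab_frame("wrist")["color"];b=viewer.grab_frame("side")["color"][150:300,230:390]
b=cv2.resize(b,(448,420),interpolation=cv2.INTER_CUBIC)
a=cv2.resize(a,(352,264));a=cv2.copyMakeBorder(a,0,156,0,0,0)
cv2.imwrite("pics/w1.png",np.hstack([a,b]))
```

```text
(no output)
```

View pics/w1.png

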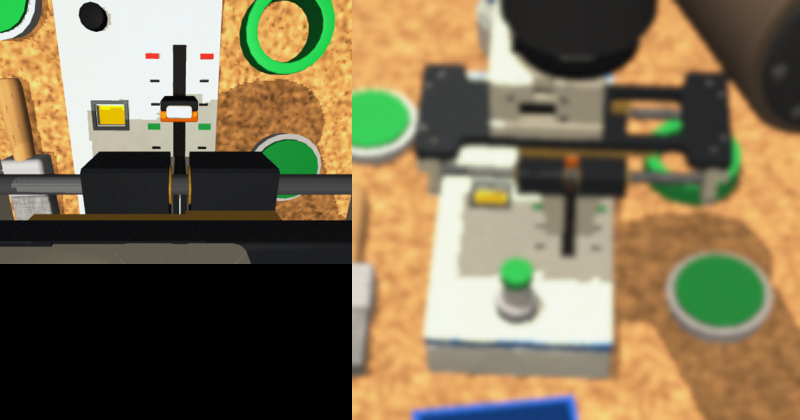

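The wrist view (left half) shows the closed fingers squarely in line with the lever's orange face at about (180,110), and the window is still yellow. Next I push it home.

Call:
servo_tool(targets=[{"angular": [0, 0, 0], "xyz": [0.7, 0, 0], "claw": 0}, {"angular": [0, 0, 0], "xyz": [0.7, 0, 0], "claw": 0}, {"angular": [0, 0, 0], "xyz": [0.7, 0, 0], "claw": 0}, {"angular": [0, 0, 0], "xyz": [0.5, 0, 0], "claw": 0}, {"angular": [0, 0, 0], "xyz": [0.3, 0, 0], "claw": 0}, {"angular": [0, 0, 0], "xyz": [0.2, 0, 0], "claw": 0}, {"angular": [0, 0, 0], "xyz": [0.2, 0, 0], "claw": 0}, {"angular": [0, 0, 0], "xyz": [0.2, 0, 0], "claw": 0}, {"angular": [0, 0, 0], "xyz": [0.2, 0, 0], "claw": 0}, {"angular": [0, 0, 0], "xyz": [0.2, 0, 0], "claw": 0}, {"angular": [0, 0, 0], "xyz": [0.2, 0, 0], "claw": 0}, {"angular": [0, 0, 0], "xyz": [0.2, 0, 0], "claw": 0}, {"angular": [0, 0, 0], "xyz": [0.2, 0, 0], "claw": 0}, {"angular": [0, 0, 0], "xyz": [0.2, 0, 0], "claw": 0}, {"angular": [0, 0, 0], "xyz": [0.2, 0, 0], "claw": 0}])

```text
t: 5.8
eef_pos: [0.5264, -0.0066, 0.0766]
ee_rot: [-3.141, 0.001, -1.541]
force: [-2.9, 9.2, 1.3]
width: 0.0007
gripper_force: 4.9
```

Call:
servo_tool(targets=[{"angular": [0, 0, 0], "xyz": [0.2, 0, 0], "claw": 0}, {"angular": [0, 0, 0], "xyz": [0.2, 0, 0], "claw": 0}, {"angular": [0, 0, 0], "xyz": [0.2, 0, 0], "claw": 0}, {"angular": [0, 0, 0], "xyz": [0.2, 0, 0], "claw": 0}, {"angular": [0, 0, 0], "xyz": [0.2, 0, 0], "claw": 0}, {"angular": [0, 0, 0], "xyz": [0, 0, 0], "claw": 0}])

```text
t: 6.4
eef_pos: [0.5266, -0.0178, 0.0765]
ee_rot: [3.141, -0.0, -1.541]
force: [-0.4, 0.0, 0.3]
width: 0.0003
gripper_force: 0.0
```

Run:
```python
from h import *
a=viewer.grab_frame("wrist")["color"]; cv2.imwrite("pics/w2.png",a)
s=monitor.get_state();print(s['eef_pos'],s['force'])
```

```text
[ 0.52661383 -0.01771675  0.07655276] [ 0.59356369 -0.43450513 -0.49312523]
```

View pics/w2.png

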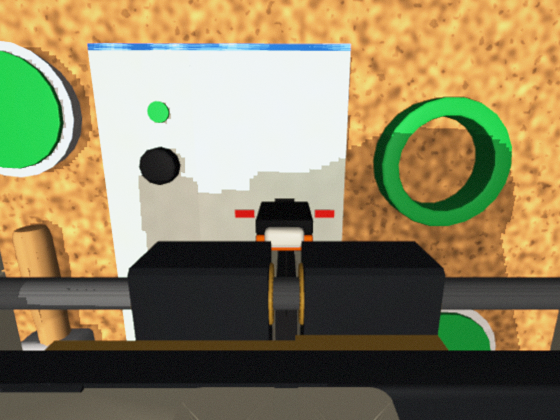

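The wrist view shows the lever between the red marks (about (285,213)), clear of the finger after snapping. I'll push on gently to the end stop to confirm.

Call:
servo_tool(targets=[{"angular": [0, 0, 0], "xyz": [0.2, 0, 0], "claw": 0}, {"angular": [0, 0, 0], "xyz": [0.2, 0, 0], "claw": 0}, {"angular": [0, 0, 0], "xyz": [0.2, 0, 0], "claw": 0}, {"angular": [0, 0, 0], "xyz": [0.1, 0, 0], "claw": 0}, {"angular": [0, 0, 0], "xyz": [0, 0, 0], "claw": 0}])

```text
t: 6.95
eef_pos: [0.5268, -0.0238, 0.0766]
ee_rot: [-3.141, 0.001, -1.541]
force: [-1.8, 4.5, 0.7]
width: 0.0006
gripper_force: 2.4
```

Call:
servo_tool(targets=[{"angular": [0, 0, 0], "xyz": [0.1, 0, 0], "claw": 0}, {"angular": [0, 0, 0], "xyz": [0.1, 0, 0], "claw": 0}, {"angular": [0, 0, 0], "xyz": [0, 0, 0], "claw": 0}])

```text
t: 7.25
eef_pos: [0.5269, -0.0241, 0.0766]
ee_rot: [-3.141, 0.003, -1.541]
force: [-3.9, 15.4, 3.1]
width: 0.0007
gripper_force: 8.1
```

Call:
servo_tool(targets=[{"angular": [0, 0, 0], "xyz": [-0.5, 0, 0], "claw": 0}, {"angular": [0, 0, 0], "xyz": [-0.9, 0, 0], "claw": 0}, {"angular": [0, 0, 0], "xyz": [0, 0, -2], "claw": 0}, {"angular": [0, 0, 0], "xyz": [0, 0, -3], "claw": 0}, {"angular": [0, 0, 0], "xyz": [0, 0, 0], "claw": 0}, {"angular": [0, 0, 0], "xyz": [1.5, 0, 0], "claw": 0}, {"angular": [0, 0, 0], "xyz": [2, 0, 0], "claw": 0}, {"angular": [0, 0, 0], "xyz": [2, 0, 0], "claw": 0}, {"angular": [0, 0, 0], "xyz": [1.5, 0, 0], "claw": 0}, {"angular": [0, 0, 0], "xyz": [0.5, 0, 0], "claw": 0}, {"angular": [0, 0, 0], "xyz": [0, 0, 0], "claw": 0}, {"angular": [0, 0, 0], "xyz": [0, 0, 0], "claw": 0}])

```text
t: 8.45
eef_pos: [0.5287, -0.0872, 0.1264]
ee_rot: [3.141, -0.0, -1.541]
force: [0.6, -0.5, 0.4]
width: 0.0004
gripper_force: 0.0
```

Run:
```python
from h import *
f=viewer.grab_frame("side");b=f["color"][150:300,230:390]
b=cv2.resize(b,(448,420),interpolation=cv2.INTER_CUBIC)
a=cv2.resize(viewer.grab_frame("wrist")["color"],(352,264));a=cv2.copyMakeBorder(a,0,156,0,0,0)
cv2.imwrite("pics/w3.png",np.hstack([a,b]))
```

```text
(no output)
```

View pics/w3.png

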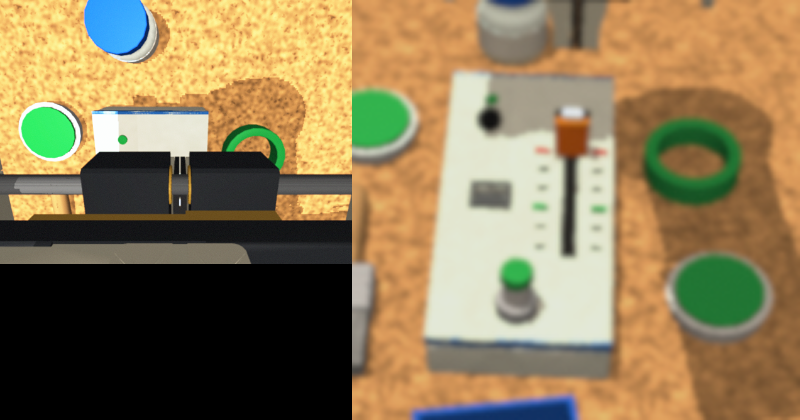

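The window is a dark blank and the lever is at the red marks, so it is home. Next I go down on the home side.

Call:
servo_tool(targets=[{"angular": [0, 0, 0], "xyz": [0, 0, 1.5], "claw": 0}, {"angular": [0, 0, 0], "xyz": [0, 0, 2], "claw": 0}, {"angular": [0, 0, 0], "xyz": [0, 0, 1], "claw": 0}, {"angular": [0, 0, 0], "xyz": [0, 0, 0.5], "claw": 0}, {"angular": [0, 0, 0], "xyz": [0, 0, 0], "claw": 0}, {"angular": [0, 0, 0], "xyz": [-0.5, 0, 0], "claw": 0}, {"angular": [0, 0, 0], "xyz": [-0.5, 0, 0], "claw": 0}, {"angular": [0, 0, 0], "xyz": [-0.5, 0, 0], "claw": 0}, {"angular": [0, 0, 0], "xyz": [-0.2, 0, 0], "claw": 0}, {"angular": [0, 0, 0], "xyz": [-0.2, 0, 0], "claw": 0}, {"angular": [0, 0, 0], "xyz": [0, 0, 0], "claw": 0}, {"angular": [0, 0, 0], "xyz": [0, 0, 0], "claw": 0}])

```text
t: 9.75
eef_pos: [0.5282, -0.0682, 0.0766]
ee_rot: [-3.142, -0.0, -1.54]
force: [1.2, 0.9, 0.0]
width: 0.0004
gripper_force: 0.0
```

Call:
servo_tool(targets=[{"angular": [0, 0, 0], "xyz": [-0.2, 0, 0], "claw": 0}, {"angular": [0, 0, 0], "xyz": [-0.1, 0, 0], "claw": 0}, {"angular": [0, 0, 0], "xyz": [0, 0, 0], "claw": 0}])

```text
t: 10.05
eef_pos: [0.5281, -0.0652, 0.0765]
ee_rot: [3.142, -0.0, -1.541]
force: [0.3, 0.5, -0.1]
width: 0.0007
gripper_force: 0.0
```

Call:
servo_tool(targets=[{"angular": [0, 0, 0], "xyz": [-0.1, 0, 0], "claw": 0}, {"angular": [0, 0, 0], "xyz": [0, 0, 0], "claw": 0}])

```text
t: 10.25
eef_pos: [0.5281, -0.0642, 0.0765]
ee_rot: [3.142, -0.0, -1.541]
force: [0.2, 0.3, 0.8]
width: 0.0006
gripper_force: 0.0
```

Call:
servo_tool(targets=[{"angular": [0, 0, 0], "xyz": [-0.1, 0, 0], "claw": 0}, {"angular": [0, 0, 0], "xyz": [0, 0, 0], "claw": 0}])

```text
t: 10.45
eef_pos: [0.528, -0.0632, 0.0766]
ee_rot: [-3.142, 0.0, -1.541]
force: [0.3, -0.6, 0.2]
width: 0.0003
gripper_force: 0.0
```

Call:
servo_tool(targets=[{"angular": [0, 0, 0], "xyz": [-0.1, 0, 0], "claw": 0}, {"angular": [0, 0, 0], "xyz": [0, 0, 0], "claw": 0}])

```text
t: 10.65
eef_pos: [0.528, -0.0622, 0.0766]
ee_rot: [-3.142, -0.0, -1.541]
force: [0.3, 0.6, -0.1]
width: 0.0006
gripper_force: 0.0
```

Call:
servo_tool(targets=[{"angular": [0, 0, 0], "xyz": [-0.1, 0, 0], "claw": 0}, {"angular": [0, 0, 0], "xyz": [0, 0, 0], "claw": 0}])

```text
t: 10.85
eef_pos: [0.528, -0.0612, 0.0766]
ee_rot: [-3.142, 0.0, -1.541]
force: [-0.3, 0.3, -1.0]
width: 0.0007
gripper_force: 0.0
```

Call:
servo_tool(targets=[{"angular": [0, 0, 0], "xyz": [-0.1, 0, 0], "claw": 0}, {"angular": [0, 0, 0], "xyz": [0, 0, 0], "claw": 0}])

```text
t: 11.05
eef_pos: [0.5279, -0.0602, 0.0766]
ee_rot: [-3.142, -0.0, -1.541]
force: [0.5, 0.6, -0.2]
width: 0.0006
gripper_force: 0.0
```

Call:
servo_tool(targets=[{"angular": [0, 0, 0], "xyz": [-0.1, 0, 0], "claw": 0}, {"angular": [0, 0, 0], "xyz": [0, 0, 0], "claw": 0}])

```text
t: 11.25
eef_pos: [0.5279, -0.0594, 0.0766]
ee_rot: [3.142, -0.0, -1.541]
force: [0.3, -1.2, 1.1]
width: 0.0002
gripper_force: 0.6
```

Contact on the black face is at y≈-0.0597, which is lever 0. The first notch should snap near y≈-0.048.

Call:
servo_tool(targets=[{"angular": [0, 0, 0], "xyz": [-0.1, 0, 0], "claw": 0}, {"angular": [0, 0, 0], "xyz": [-0.1, 0, 0], "claw": 0}, {"angular": [0, 0, 0], "xyz": [-0.1, 0, 0], "claw": 0}, {"angular": [0, 0, 0], "xyz": [-0.1, 0, 0], "claw": 0}, {"angular": [0, 0, 0], "xyz": [-0.1, 0, 0], "claw": 0}, {"angular": [0, 0, 0], "xyz": [-0.1, 0, 0], "claw": 0}, {"angular": [0, 0, 0], "xyz": [-0.1, 0, 0], "claw": 0}, {"angular": [0, 0, 0], "xyz": [-0.1, 0, 0], "claw": 0}, {"angular": [0, 0, 0], "xyz": [-0.1, 0, 0], "claw": 0}, {"angular": [0, 0, 0], "xyz": [-0.1, 0, 0], "claw": 0}, {"angular": [0, 0, 0], "xyz": [-0.1, 0, 0], "claw": 0}, {"angular": [0, 0, 0], "xyz": [-0.1, 0, 0], "claw": 0}, {"angular": [0, 0, 0], "xyz": [0, 0, 0], "claw": 0}, {"angular": [0, 0, 0], "xyz": [0, 0, 0], "claw": 0}])

```text
t: 12.65
eef_pos: [0.5275, -0.0471, 0.0766]
ee_rot: [-3.142, 0.0, -1.54]
force: [-0.4, 0.1, 0.8]
width: 0.0004
gripper_force: 0.0
```

```bash
cat >> h.py <<'E'
def win():
    f=viewer.grab_frame("side"); u,v=map(round,px(f,(.5812,.0023,.04))); g=viewer.grab_frame("top"); a,b=map(round,px(g,(.5812,.0023,.04)))
    print('side',u,v,f["color"][v-1:v+2,u-1:u+2].mean((0,1)).round(),'top',g["color"][b-1:b+2,a-1:a+2].mean((0,1)).round(), monitor.get_state()['eef_pos'].round(4))
    return f,g
E
python3 - <<'E'
from h import *
f,g=win()
b=cv2.resize(f["color"][150:300,230:390],(400,375),interpolation=cv2.INTER_CUBIC)
a=cv2.resize(g["color"][180:260,225:365],(400,229),interpolation=cv2.INTER_CUBIC);a=cv2.copyMakeBorder(a,0,146,0,0,0)
cv2.imwrite("pics/w4.png",np.hstack([a,b]))
E
```

```text
side 279 218 [190. 194. 193.] top [ 71.  89. 112.] [ 0.5275 -0.0472  0.0766]
```

View pics/w4.png

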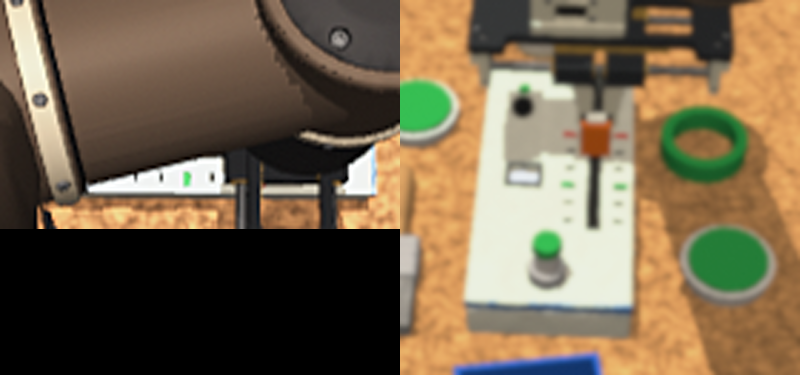

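The side view shows a white window, so the lever has clicked into notch 1. On to notch 2.

Call:
servo_tool(targets=[{"angular": [0, 0, 0], "xyz": [-0.2, 0, 0], "claw": 0}, {"angular": [0, 0, 0], "xyz": [-0.2, 0, 0], "claw": 0}, {"angular": [0, 0, 0], "xyz": [-0.1, 0, 0], "claw": 0}, {"angular": [0, 0, 0], "xyz": [-0.1, 0, 0], "claw": 0}, {"angular": [0, 0, 0], "xyz": [-0.1, 0, 0], "claw": 0}, {"angular": [0, 0, 0], "xyz": [-0.1, 0, 0], "claw": 0}, {"angular": [0, 0, 0], "xyz": [-0.1, 0, 0], "claw": 0}, {"angular": [0, 0, 0], "xyz": [-0.1, 0, 0], "claw": 0}, {"angular": [0, 0, 0], "xyz": [-0.1, 0, 0], "claw": 0}, {"angular": [0, 0, 0], "xyz": [-0.1, 0, 0], "claw": 0}, {"angular": [0, 0, 0], "xyz": [-0.1, 0, 0], "claw": 0}, {"angular": [0, 0, 0], "xyz": [-0.1, 0, 0], "claw": 0}, {"angular": [0, 0, 0], "xyz": [-0.1, 0, 0], "claw": 0}, {"angular": [0, 0, 0], "xyz": [-0.1, 0, 0], "claw": 0}, {"angular": [0, 0, 0], "xyz": [-0.1, 0, 0], "claw": 0}, {"angular": [0, 0, 0], "xyz": [0, 0, 0], "claw": 0}, {"angular": [0, 0, 0], "xyz": [0, 0, 0], "claw": 0}])

```text
t: 14.45
eef_pos: [0.527, -0.03, 0.0766]
ee_rot: [-3.142, 0.0, -1.54]
force: [-0.8, -0.2, 0.0]
width: 0.0002
gripper_force: 0.0
```

```bash
python3 -c "
from h import *
win()"
```

```text
side 279 218 [ 76. 145. 169.] top [ 69.  86. 108.] [ 0.527  -0.0301  0.0766]
```

Yellow, so notch 2. Now the third notch, stopping just past the snap point.

Call:
servo_tool(targets=[{"angular": [0, 0, 0], "xyz": [-0.1, 0, 0], "claw": 0}, {"angular": [0, 0, 0], "xyz": [0, 0, 0], "claw": 0}, {"angular": [0, 0, 0], "xyz": [-0.2, 0, 0], "claw": 0}, {"angular": [0, 0, 0], "xyz": [-0.1, 0, 0], "claw": 0}, {"angular": [0, 0, 0], "xyz": [-0.1, 0, 0], "claw": 0}, {"angular": [0, 0, 0], "xyz": [-0.1, 0, 0], "claw": 0}, {"angular": [0, 0, 0], "xyz": [-0.1, 0, 0], "claw": 0}, {"angular": [0, 0, 0], "xyz": [-0.1, 0, 0], "claw": 0}, {"angular": [0, 0, 0], "xyz": [-0.1, 0, 0], "claw": 0}, {"angular": [0, 0, 0], "xyz": [-0.1, 0, 0], "claw": 0}, {"angular": [0, 0, 0], "xyz": [-0.1, 0, 0], "claw": 0}, {"angular": [0, 0, 0], "xyz": [-0.1, 0, 0], "claw": 0}, {"angular": [0, 0, 0], "xyz": [-0.1, 0, 0], "claw": 0}, {"angular": [0, 0, 0], "xyz": [-0.1, 0, 0], "claw": 0}, {"angular": [0, 0, 0], "xyz": [-0.1, 0, 0], "claw": 0}, {"angular": [0, 0, 0], "xyz": [-0.1, 0, 0], "claw": 0}, {"angular": [0, 0, 0], "xyz": [-0.1, 0, 0], "claw": 0}, {"angular": [0, 0, 0], "xyz": [-0.1, 0, 0], "claw": 0}, {"angular": [0, 0, 0], "xyz": [0, 0, 0], "claw": 0}, {"angular": [0, 0, 0], "xyz": [0, 0, 0], "claw": 0}])

```text
t: 16.55
eef_pos: [0.5265, -0.012, 0.0766]
ee_rot: [-3.142, 0.0, -1.54]
force: [0.7, -0.4, 0.1]
width: 0.0005
gripper_force: 0.0
```

Run:
```python
from h import *
f,g=win()
b=cv2.resize(f["color"][150:300,230:390],(400,375),interpolation=cv2.INTER_CUBIC)
cv2.imwrite("pics/w5.png",b)
```

```text
side 279 218 [ 89. 128.  92.] top [53. 66. 84.] [ 0.5265 -0.0121  0.0765]
```

View pics/w5.png

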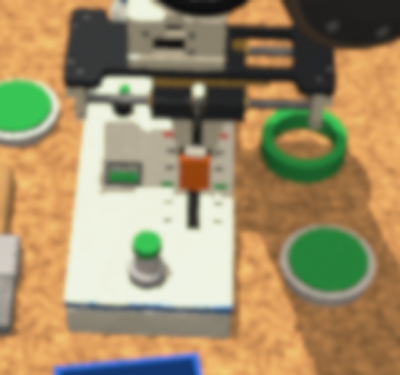

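The window is green and the lever sits at the green marks. I'll nudge 1 mm for certainty (still about 5 mm short of the settled contact point), then retreat and lift.

Call:
servo_tool(targets=[{"angular": [0, 0, 0], "xyz": [-0.1, 0, 0], "claw": 0}, {"angular": [0, 0, 0], "xyz": [0, 0, 0], "claw": 0}, {"angular": [0, 0, 0], "xyz": [0.5, 0, 0], "claw": 0}, {"angular": [0, 0, 0], "xyz": [1.5, 0, 0], "claw": 0}, {"angular": [0, 0, 0], "xyz": [0, 0, 0], "claw": 0}, {"angular": [0, 0, 0], "xyz": [0, 0, -2], "claw": 0}, {"angular": [0, 0, 0], "xyz": [0, 0, -4], "claw": 0}, {"angular": [0, 0, 0], "xyz": [0, 0, -4], "claw": 0}, {"angular": [0, 0, 0], "xyz": [0, 0, -3], "claw": 0}, {"angular": [0, 0, 0], "xyz": [-3, 3, -2], "claw": 0}, {"angular": [0, 0, 0], "xyz": [-4, 3, 0], "claw": 0}, {"angular": [0, 0, 0], "xyz": [-4, 1, 0], "claw": 0}, {"angular": [0, 0, 0], "xyz": [-4, 0, 0], "claw": 0}, {"angular": [0, 0, 0], "xyz": [-4, 0, 0], "claw": 0}, {"angular": [0, 0, 0], "xyz": [-4, 0, 0], "claw": 0}, {"angular": [0, 0, 0], "xyz": [-4, 0, 0], "claw": 0}, {"angular": [0, 0, 0], "xyz": [-2, 0, 0], "claw": 0}, {"angular": [0, 0, 0], "xyz": [0, 0, 0], "claw": 0}, {"angular": [0, 0, 0], "xyz": [0, 0, 0], "claw": 0}])

```text
t: 18.55
eef_pos: [0.4482, 0.256, 0.2262]
ee_rot: [3.141, -0.001, -1.54]
force: [0.6, -0.5, 0.1]
width: 0.0004
gripper_force: 0.0
```

Run:
```python
from h import *
f,g=win()
cv2.imwrite("pics/w6.png",cv2.resize(g["color"][140:310,160:420],None,fx=3,fy=3,interpolation=cv2.INTER_CUBIC))
```

```text
side 279 218 [109. 170. 107.] top [ 95. 184.  75.] [0.4483 0.2554 0.2265]
```

View pics/w6.png

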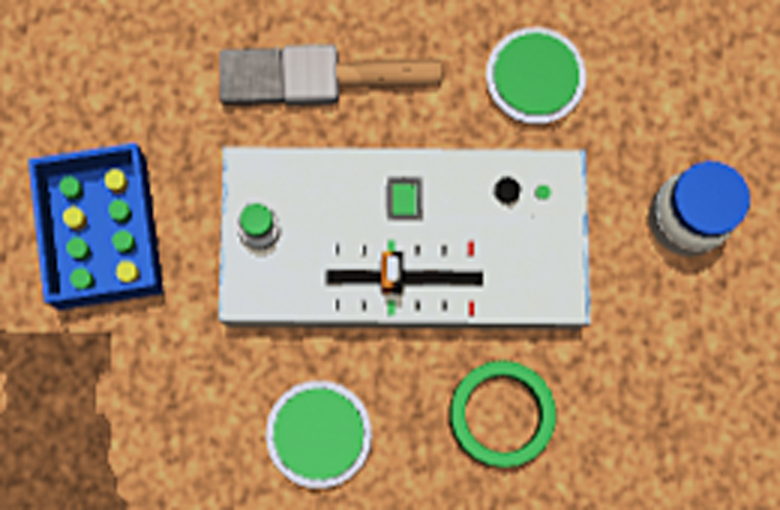

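The lever sits on the green marks at about (392,270), the window at (404,198) is green, and everything else is where it stood.

```bash
python3 -c "
from station import order
print(order.job_done())"
```

```text
the job is handed in; nothing more can be done
None
```

The lever was pushed fully home, then out three clicks to the green mark; the window shows green, nothing else appears to have moved, and the job was handed in at about 19 s of the 64 s limit.

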